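# Find the rocking corner of the levelling plate and press its shim flat

### The job

One corner of the aluminium plate gives when you press on it: press down on the plate's corners with the closed fingertips until you find the one that sinks, and push it right down until it stops. Then press that corner's shim tab, on the side of the frame beside it, down until it lies flat, and leave the other three tabs standing up. Only press: do not grip, lift or shift the plate, the test tile on it or the pots, and finish clear of everything.

Things in the scene. Friction and masses are not known exactly. Their poses are not given: they have to be found in the camera images.
- frame: dark steel levelling frame, a 240 (x) x 340 (y) x 6 mm base fixed on the bench, with stops round the plate and four hinged steel shims, two on the left and two on the right, each beside a plate corner (62 mm from the middle along x). Origin at the centre of its underside; at yaw 0 x points away from the robot, y to the left.
- plate: loose flat aluminium plate 210 (x) x 180 (y) x 12 mm, 0.9 kg; origin at the centre of its underside, 47 mm above the bench; axes as the frame's. Three corners are firm (give under 2 mm when pressed); one, different each time, rests on a spring: gives from about 1.5 N, sinks about 6 mm at about 2.5 N, then is firm, and springs back when released. At rest all look alike.
- corner_near_left (a point): near left corner of the plate: centre of the small round screw head let into its top, 19 mm from the end and 22 mm from the side of the plate, on the plate's top face; press straight down here to try the corner. It moves with the plate. (near = towards the robot, left = +y of the frame)
- corner_near_right (a point): near right corner of the plate: centre of the small round screw head let into its top, 19 mm from the end and 22 mm from the side of the plate, on the plate's top face; press straight down here to try the corner. It moves with the plate. (near = towards the robot, left = +y of the frame)
- corner_far_left (a point): far left corner of the plate: centre of the small round screw head let into its top, 19 mm from the end and 22 mm from the side of the plate, on the plate's top face; press straight down here to try the corner. It moves with the plate. (near = towards the robot, left = +y of the frame)
- corner_far_right (a point): far right corner of the plate: centre of the small round screw head let into its top, 19 mm from the end and 22 mm from the side of the plate, on the plate's top face; press straight down here to try the corner. It moves with the plate. (near = towards the robot, left = +y of the frame)
- mark_near_left (a joint): hidden drag pin under the near left corner: 0 m at the start; it stays at 0 under a firm corner, and reads about 0.003 m, and stays so, once the corner has been pressed down by some 6 mm.
- mark_near_right (a joint): hidden drag pin under the near right corner: 0 m at the start; it stays at 0 under a firm corner, and reads about 0.003 m, and stays so, once the corner has been pressed down by some 6 mm.
- mark_far_left (a joint): hidden drag pin under the far left corner: 0 m at the start; it stays at 0 under a firm corner, and reads about 0.003 m, and stays so, once the corner has been pressed down by some 6 mm.
- mark_far_right (a joint): hidden drag pin under the far right corner: 0 m at the start; it stays at 0 under a firm corner, and reads about 0.003 m, and stays so, once the corner has been pressed down by some 6 mm.
- tab_near_left (a point): near left shim's press point: upper face of its steel tab (26 mm wide, 76 long, 4 thick), 55 mm from the hinge; moves with the tab. Hinge: under the plate's side edge, 82 mm from the frame's middle along y, 12 mm up, axis along x. The tab slopes up and outwards 0.7 rad; pressed straight down here (2 to 5 N) it swings until level, top face 14 mm above the bench, and stays where left.
- tab_near_right (a point): near right shim's press point: upper face of its steel tab (26 mm wide, 76 long, 4 thick), 55 mm from the hinge; moves with the tab. Hinge: under the plate's side edge, 82 mm from the frame's middle along y, 12 mm up, axis along x. The tab slopes up and outwards 0.7 rad; pressed straight down here (2 to 5 N) it swings until level, top face 14 mm above the bench, and stays where left.
- tab_far_left (a point): far left shim's press point: upper face of its steel tab (26 mm wide, 76 long, 4 thick), 55 mm from the hinge; moves with the tab. Hinge: under the plate's side edge, 82 mm from the frame's middle along y, 12 mm up, axis along x. The tab slopes up and outwards 0.7 rad; pressed straight down here (2 to 5 N) it swings until level, top face 14 mm above the bench, and stays where left.
- tab_far_right (a point): far right shim's press point: upper face of its steel tab (26 mm wide, 76 long, 4 thick), 55 mm from the hinge; moves with the tab. Hinge: under the plate's side edge, 82 mm from the frame's middle along y, 12 mm up, axis along x. The tab slopes up and outwards 0.7 rad; pressed straight down here (2 to 5 N) it swings until level, top face 14 mm above the bench, and stays where left.
- shim_near_left (a joint): angle of the near left shim: 0 = tab raised by 0.75 rad (starts between 0 and 0.08), 0.75 = pressed flat, level, when its prop stands upright under the plate's near left corner and holds it up.
- shim_near_right (a joint): angle of the near right shim: 0 = tab raised by 0.75 rad (starts between 0 and 0.08), 0.75 = pressed flat, level, when its prop stands upright under the plate's near right corner and holds it up.
- shim_far_left (a joint): angle of the far left shim: 0 = tab raised by 0.75 rad (starts between 0 and 0.08), 0.75 = pressed flat, level, when its prop stands upright under the plate's far left corner and holds it up.
- shim_far_right (a joint): angle of the far right shim: 0 = tab raised by 0.75 rad (starts between 0 and 0.08), 0.75 = pressed flat, level, when its prop stands upright under the plate's far right corner and holds it up.
- test_tile: glazed test tile 57 x 41 x 14 mm lying on the middle of the plate; origin at the centre of its underside. Stays there.
- stone_pot: small grey-brown stoneware pot, 64 mm across, 59 mm high, on the bench left of the frame; origin at the centre of its underside. Bystander.
- glaze_pot: orange glaze pot with white screw cap, 53 mm across, 61 mm high, on the bench right of the frame; origin at the centre of its underside. Bystander.

How it is judged:
By the outcome, as a careful person would: the job done as asked, in the order asked, and still so for the second after the job is handed in, with the robot touching nothing.
It also fails if it takes over 48 s, if anything falls off the work surface, if the arm or the gripper's body presses on something with over 40 N, if the wrist force passes 120 N, or if a joint passes its speed limit or range.

### The arm

A 6-joint arm with a two-finger parallel gripper is mounted at the origin on a cart in front of the work surface, level with it; the furniture and walls round the work are solid. World frame = base frame: x ahead of the robot, y to its left, z up, the work surface at z = 0. Lengths are in mm, angles in rad, forces in N, time in s.
With the tool pointing down it reaches from about 275 to 750 mm from the base axis. Payload 10.2 kg.
Tool frame: the origin (TCP) lies midway between the tips of the shut fingers; the grasp point (between the pads) lies 19 mm behind it (ctrl.grip_depth is the distance from the TCP to the grasp point, in mm); y points along the fingers, x is the direction in which the jaws open and shut, and the axes are right-handed (so a half turn about y gives the same grasp; the last joint's range is limited). The gripper opens to 85 mm and grips with 20 to 120 N. Pads are 22 mm wide; open, the fingers measure 114 mm over their backs; the gripper's body (76 mm by 85 mm) begins 54 mm behind the grasp point. The pads swing forward as they close: fully open they stand 13 mm farther back than shut.
Start: joints at [0.974, 0.313, 1.498, -0, 1.331, -0.223], TCP at [191.72, 488.748, 231.294] pointing down, gripper open.
Joint ranges: [-2.94, 2.94], [-0.97, 2.17], [0.19, 2.56], [-1.23, 4.37], [0.02, 3.11], [-2.88, 2.88]. Speed limits (rad/s): [2.39, 2.39, 3.01, 3.14, 3.14, 3.14].

### API

Orientations are given as a unit quaternion [w, x, y, z].
In Python, from rig import ctrl gives the robot as it stands. The module is installed in compiled form; this text tells all that it offers.
- The arm moves only by the tool drive_tool, never from a script. Its arguments are lists of equal length, an entry for each row: "gripper": the closure, from 0 (fully open) to 1 (shut); "offset": the shift along the tool's x, y, z in m, a list of three; "turn": the turn about the tool's y in degrees. In form: {"gripper": [gripper, ...], "offset": [[tx, ty, tz], ...], "turn": [turn, ...]}. A call has 1 to 20 rows; each row shifts and turns the commanded pose from where the row before left it, along the tool's axes as they then stand; what a row does not reach is not made up. A row lasts 1/12 s, in which the tool goes at most 41.7 mm and 7.16 degrees, less where a joint would pass 70% of its speed; a pose out of reach is approached as far as the arm can. A call is refused whole if a number of a shift passes 0.0417 or a number of a turn 7.16, either way. A call with a gripper value outside its range is refused whole. The fingers move at their own pace and stop on an object; "force" is the grip in N (left out, the last holds). Time passes only in rows, so rows that do not move let the fingers close. It gives the time, the measured TCP pose, the force and the opening at its end, in the units of the state.
- ctrl.sense(): the state, without advancing time (a new reading comes with each control period).
- ctrl.capture(name): name is "scene" or "side" or "wrist"; returns (picture, depth): 400x640x3 uint8, red, green, blue; 400x640 float32, mm along the optical axis (not along the pixel's ray), 0 where there is no reading.
- ctrl.camera_params(name): a dict with "fovy" (degrees; the focal length in pixels is half the picture's height over the tangent of half this angle, whatever the lens; pixels are square), "cx", "cy" (the principal point, pixels), "view" (4x4, takes a point from world to camera coordinates); the wrist camera has in their place "tool_from_camera" (4x4, takes a point from camera to tool coordinates, whose origin is the TCP and whose axes are the tool frame's). Camera axes: x right, y down, z forward; pixel columns grow to the right and rows downward; lengths in mm; the calibration is good to about 2 mm. The wrist camera is an equidistant fisheye: a pixel r from the principal point sees the ray r / f radians off the axis. A picture is of the moment at which its call begins: read the wrist's pose just before it. camera_params takes no time and is no camera call.
- ctrl.finish_job(): hands the job in, once; it reports no verdict.
Trained networks look in the newest picture that a camera, given by its name, has taken for a name from the list of things; names that differ only in an ending like _2 or _b are one class to them, and where a whole thing is asked for, a point or a joint stands for the part that bears it (a point fixed in the world has none). Each returns a list of dicts, best first, with "score" (0 to 1); they miss things now and then, are a little off and sometimes report something else, mostly with a low value. They report only what shows in the picture. A call takes as long as a camera call.
- ctrl.boxes_of(camera, query): "centre" ([x, y, z] in mm, in the coordinates of the camera as it stood for that picture, good to about 4 mm: the middle of the surface that is visible of it).
- ctrl.regions_of(camera, query): "mask" (400x640 bool, what is visible of it).
- ctrl.pinpoint(camera, query): "centre" ([x, y, z] in mm, in the coordinates of the camera as it stood for that picture, good to about 4 mm: a listed point, or the origin of a listed thing).
The state is a dict: "time_s": time; "joints": joint angles; "dq": joint speeds; "tau": joint torques, N m; "eef_pos": TCP position; "ee_rot": TCP orientation; "force": force on the tool from outside, world axes, zero at the start; "wrist_torque": the same for the moment, N m; "grip_width": opening from 0.0 (shut) to 1.0 (fully open).
Only numpy, scipy, OpenCV 4.12 (cv2) and the standard library are available. Lean on these libraries where they do the work, as an engineer would, in place of code of your own. Each camera call takes 0.05 s, during which the arm holds its last target.

## Working session

There is one attempt and no reset: what is moved stays moved. The work goes in short steps, Python scripts to look and compute and a tool call to move; the robot and the scene stay as the last step left them, time stands still between calls to the robot, and variables do not carry over. Pictures are saved under pics/ and viewed, and the job is handed in when it is done.

Besides the shell and the picture viewer there is one more tool, called as name(argument=value, ...) on one line, values as JSON. drive_tool: Moves the arm, as the interface text tells. Its arguments: {"type":"object","properties":{"gripper":{"type":"array","items":{"type":"number"}},"offset":{"type":"array","items":{"type":"array","items":{"type":"number"}}},"turn":{"type":"array","items":{"type":"number"}},"force":{"type":"number"}},"required":["gripper","offset","turn"]}

```bash
mkdir -p pics; python3 - <<'E'
from rig import ctrl
import cv2,numpy as np
s=ctrl.sense();print({k:np.round(v,3) for k,v in s.items()})
for n in ["scene","side"]:
    p,d=ctrl.capture(n);cv2.imwrite(f"pics/{n}0.png",p[:,:,::-1])
    P=ctrl.camera_params(n);V=np.array(P["view"]);Vi=np.linalg.inv(V);print(n,P["fovy"],Vi[:3,3],Vi[:3,2])
    for q in ["corner_near_left","corner_near_right","corner_far_left","corner_far_right","tab_near_left","tab_near_right","tab_far_left","tab_far_right","frame","plate","test_tile","stone_pot","glaze_pot"]:
        r=ctrl.pinpoint(n,q)[:2]
        print(q,[(round(x["score"],2),np.round((Vi@np.r_[x["centre"],1])[:3],1)) for x in r])
print(ctrl.sense()["time_s"])
E
```

```text
{'time_s': np.float64(0.0), 'joints': array([ 0.974,  0.313,  1.498, -0.   ,  1.331, -0.223]), 'dq': array([-0.001,  0.001,  0.001,  0.001, -0.   , -0.001]), 'tau': array([ 1.0000e-03, -4.1228e+01, -2.5973e+01, -0.0000e+00,  4.0000e-03,
       -0.0000e+00]), 'eef_pos': array([191.571, 488.519, 230.742]), 'ee_rot': array([-0.584,  0.584,  0.398, -0.399]), 'force': array([ 0.186, -0.225,  0.191]), 'wrist_torque': array([ 0.037,  0.011, -0.005]), 'grip_width': np.float64(1.0)}
scene 57.504217231952 [   9.5205502  -531.8736123   979.19232864] [ 0.4276051   0.45559357 -0.78076141]
corner_near_left [(0.77, array([459.3, -28.5,  62.6]))]
corner_near_right [(0.73, array([ 465.5, -162.9,   56.8])), (0.27, array([479.4,  28.7,  49.6]))]
corner_far_left [(0.8, array([632.5, -20.3,  55.2])), (0.52, array([604.9,  37.2,  49.2]))]
corner_far_right [(0.76, array([ 638. , -154.5,   56.6])), (0.41, array([461.7, -26.3,  60.5]))]
tab_near_left [(0.56, array([478.9,  28.4,  49.6]))]
tab_near_right [(0.74, array([ 615.1, -216. ,   51.3]))]
tab_far_left [(0.59, array([603.8,  34.1,  47.3]))]
tab_far_righ
[... 484 characters left out ...]
 59.6]))]
corner_near_right [(0.56, array([ 471.7, -164.2,   59.7]))]
corner_far_left [(0.71, array([634.4, -20.2,  59.8]))]
corner_far_right [(0.9, array([ 641.2, -155.4,   59. ]))]
tab_near_left [(0.6, array([484.1,  29.1,  49.7]))]
tab_near_right [(0.51, array([ 498.9, -215.2,   47. ]))]
tab_far_left []
tab_far_right [(0.57, array([ 619.9, -208.6,   51.3])), (0.41, array([553.9, -94.5,   1.3]))]
frame [(0.7, array([ 5.532e+02, -8.860e+01,  3.000e-01]))]
plate [(0.82, array([551.2, -92.5,  47.9])), (0.49, array([ 470.7, -163.1,   59.1]))]
test_tile [(0.71, array([558.1, -80.1,  64. ]))]
stone_pot [(0.93, array([458.5, 389.1,   4.2]))]
glaze_pot [(0.49, array([ 437.5, -383.2,    4.8]))]
1.4
```

View pics/scene0.png

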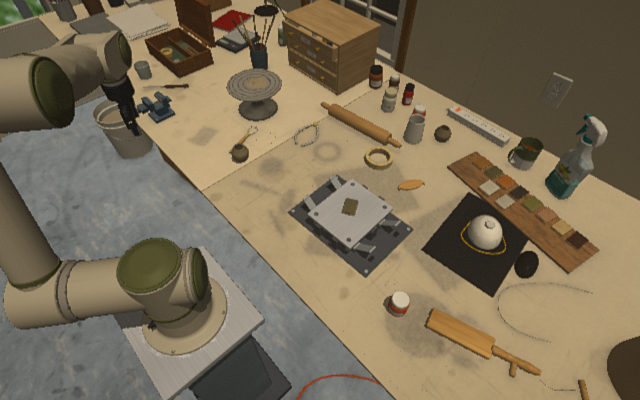

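View pics/side0.png

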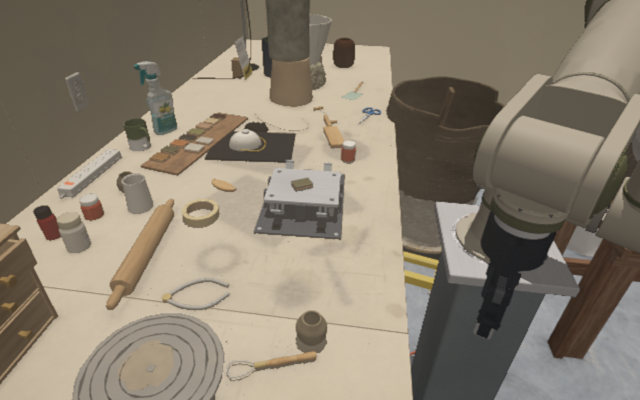

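```bash
python3 - <<'E'
import numpy as np
m=np.array([[-86,68],[-86,-68],[86,68],[86,-68]]*2,float)
w=np.array([[459.3,-28.5],[465.5,-162.9],[632.5,-20.3],[638,-154.5],[464.7,-24.5],[471.7,-164.2],[634.4,-20.2],[641.2,-155.4]])
c=w.mean(0);A=(m-m.mean(0)).T@(w-c);th=np.arctan2(A[0,1]-A[1,0],A[0,0]+A[1,1])
R=np.array([[np.cos(th),-np.sin(th)],[np.sin(th),np.cos(th)]])
print(c,th);print(np.round(m[:4]@R.T+c,1));print(np.round(w-(m@R.T+c),1))
y=82+55*np.cos(.7)
for n,p in dict(nl=(-62,y),nr=(-62,-y),fl=(62,y),fr=(62,-y)).items(): print(n,R@p+c)
from rig import ctrl
from scipy.spatial.transform import Rotation as Ro
q=ctrl.sense()["ee_rot"];print(Ro.from_quat([q[1],q[2],q[3],q[0]]).as_matrix().round(3))
E
```

```text
[550.9125 -91.3125] 0.044704462777406064
[[ 462.   -27.2]
 [ 468.  -163.1]
 [ 633.8  -19.5]
 [ 639.9 -155.4]]
[[-2.7 -1.3]
 [-2.5  0.2]
 [-1.3 -0.8]
 [-1.9  0.9]
 [ 2.7  2.7]
 [ 3.7 -1.1]
 [ 0.6 -0.7]
 [ 1.3  0. ]]
nl [483.42997184  29.85911477]
nr [ 494.51891385 -218.02562195]
fl [607.30608615  35.40062195]
fr [ 618.39502816 -212.48411477]
[[ 0.365 -0.    -0.931]
 [ 0.931 -0.     0.365]
 [-0.    -1.     0.   ]]
```

drive_tool(gripper=[1, 1, 1, 1, 1, 1, 1, 1, 1, 1, 1, 1, 1, 1, 1, 1, 1, 1, 1, 1], offset=[[0, 0, 0], [0, 0, 0], [0, 0, 0], [0, 0, 0], [-0.033, 0.0056, -0.0154], [-0.033, 0.0056, -0.0154], [-0.033, 0.0056, -0.0154], [-0.033, 0.0056, -0.0154], [-0.033, 0.0056, -0.0154], [-0.033, 0.0056, -0.0154], [-0.033, 0.0056, -0.0154], [-0.033, 0.0056, -0.0154], [-0.033, 0.0056, -0.0154], [-0.033, 0.0056, -0.0154], [-0.033, 0.0056, -0.0154], [-0.033, 0.0056, -0.0154], [-0.033, 0.0056, -0.0154], [-0.033, 0.0056, -0.0154], [-0.033, 0.0056, -0.0154], [-0.033, 0.0056, -0.0154]], turn=[-6, -6, -6, -6, 0, 0, 0, 0, 0, 0, 0, 0, 0, 0, 0, 0, 0, 0, 0, 0])

```text
time_s: 3.07
eef_pos: [462.2, -29.5, 141.5]
ee_rot: [-0.489, 0.489, 0.511, -0.511]
force: [1.2, 0.3, -0.2]
grip_width: -0.001
```

```bash
cat > h.py <<'E'
import numpy as np,cv2
from rig import ctrl
from scipy.spatial.transform import Rotation as Ro
def pose():
    s=ctrl.sense();q=s["ee_rot"];T=np.eye(4);T[:3,:3]=Ro.from_quat([q[1],q[2],q[3],q[0]]).as_matrix();T[:3,3]=s["eef_pos"];return T,s
E
python3 - <<'E'
from h import *
T,s=pose();p,d=ctrl.capture("wrist");cv2.imwrite("pics/w1.png",p[:,:,::-1])
P=ctrl.camera_params("wrist");C=T@np.array(P["tool_from_camera"]);print(C.round(2))
th=.0447;R=np.array([[np.cos(th),-np.sin(th)],[np.sin(th),np.cos(th)]]);c=np.array([550.9,-91.3])
print(np.round(R.T@(T[:2,3]-c),1),T[:3,3],s["force"],s["time_s"])
for q in ["corner_near_left","corner_near_right","corner_far_left","corner_far_right","tab_near_left","tab_far_left","plate"]:
    print(q,[(round(x["score"],2),(C@np.r_[x["centre"],1])[:3].round(1)) for x in ctrl.pinpoint("wrist",q)[:2]])
E
```

```text
[[-4.0000e-02  9.6000e-01  2.6000e-01  3.9792e+02]
 [ 1.0000e+00  4.0000e-02  1.0000e-02 -3.2110e+01]
 [-0.0000e+00  2.6000e-01 -9.7000e-01  2.8498e+02]
 [ 0.0000e+00  0.0000e+00  0.0000e+00  1.0000e+00]]
[-85.8  65.7] [462.23929019 -29.51655476 141.53935606] [ 1.22225369  0.25116664 -0.15469384] 3.0667
corner_near_left [(0.63, array([461.5, -26.6,  58. ]))]
corner_near_right [(0.87, array([ 467.9, -162.4,   60.4]))]
corner_far_left []
corner_far_right []
tab_near_left [(0.67, array([481.4,  28.2,  46.5]))]
tab_far_left []
plate []
```

View pics/w1.png

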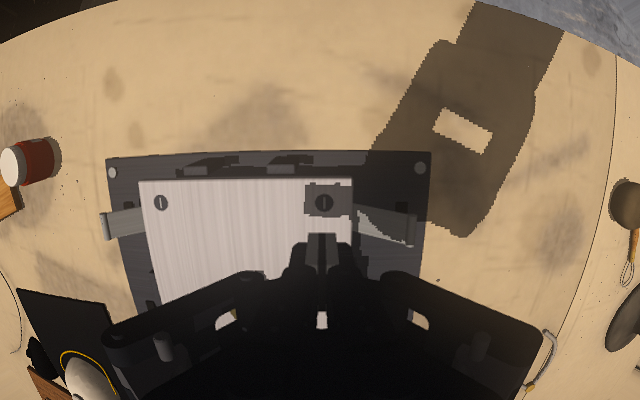

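drive_tool(gripper=[1, 1, 1, 1, 1, 1, 1, 1], offset=[[0, 0.02, 0], [0, 0.02, 0], [0, 0.018, 0], [0, 0.012, 0], [0, 0.006, 0], [0, 0, 0], [0, 0, 0], [0, 0, 0]], turn=[0, 0, 0, 0, 0, 0, 0, 0])

```text
time_s: 4.13
eef_pos: [462.1, -27.5, 66.6]
ee_rot: [-0.488, 0.489, 0.511, -0.511]
force: [-0.1, -1.0, -0.3]
grip_width: -0.001
```

drive_tool(gripper=[1, 1, 1, 1, 1, 1], offset=[[0, 0.003, 0], [0, 0.003, 0], [0, 0.002, 0], [0, 0.001, 0], [0, 0, 0], [0, 0, 0]], turn=[0, 0, 0, 0, 0, 0])

```text
time_s: 4.63
eef_pos: [461.9, -27.7, 58.7]
ee_rot: [-0.488, 0.489, 0.511, -0.511]
force: [-9.5, 2.1, 28.4]
grip_width: -0.003
```

drive_tool(gripper=[1, 1, 1], offset=[[0, 0.001, 0], [0, 0, 0], [0, 0, 0]], turn=[0, 0, 0])

```text
time_s: 4.88
eef_pos: [462.0, -27.7, 58.6]
ee_rot: [-0.488, 0.489, 0.511, -0.511]
force: [-14.5, 3.6, 40.8]
grip_width: 0.0
```

drive_tool(gripper=[1, 1, 1], offset=[[0, 0.001, 0], [0, 0, 0], [0, 0, 0]], turn=[0, 0, 0])

```text
time_s: 5.13
eef_pos: [462.0, -27.7, 58.5]
ee_rot: [-0.488, 0.489, 0.511, -0.511]
force: [-19.6, 4.8, 54.0]
grip_width: -0.001
```

drive_tool(gripper=[1, 1, 1, 1, 1, 1, 1, 1, 1, 1, 1], offset=[[0, -0.01, 0], [0, -0.008, 0], [-0.02, 0, 0], [-0.034, 0, 0], [-0.034, 0, 0], [-0.03, 0, 0], [-0.018, 0, 0], [0, 0.005, 0], [0, 0.004, 0], [0, 0, 0], [0, 0, 0]], turn=[0, 0, 0, 0, 0, 0, 0, 0, 0, 0, 0])

```text
time_s: 6.05
eef_pos: [467.5, -162.4, 63.3]
ee_rot: [0.489, -0.488, -0.511, 0.511]
force: [0.2, -0.0, -0.3]
grip_width: -0.0
```

drive_tool(gripper=[1, 1, 1, 1, 1, 1], offset=[[0, 0.002, 0], [0, 0.001, 0], [0, 0.001, 0], [0, 0.001, 0], [0, 0, 0], [0, 0, 0]], turn=[0, 0, 0, 0, 0, 0])

```text
time_s: 6.55
eef_pos: [467.9, -163.2, 58.8]
ee_rot: [-0.489, 0.489, 0.511, -0.511]
force: [0.3, 1.4, 2.8]
grip_width: -0.003
```

drive_tool(gripper=[1, 1, 1], offset=[[0, 0.001, 0], [0, 0, 0], [0, 0, 0]], turn=[0, 0, 0])

```text
time_s: 6.8
eef_pos: [467.9, -163.3, 58.8]
ee_rot: [-0.488, 0.489, 0.511, -0.511]
force: [-4.3, 3.9, 14.7]
grip_width: -0.001
```

drive_tool(gripper=[1, 1, 1, 1, 1, 1, 1, 1, 1, 1, 1, 1], offset=[[0, -0.008, 0], [0, -0.007, 0], [0, 0, -0.022], [0, 0, -0.036], [0, 0, -0.036], [0, 0, -0.036], [0, 0, -0.026], [0, 0, -0.016], [0, 0.006, 0], [0, 0.004, 0], [0, 0, 0], [0, 0, 0]], turn=[0, 0, 0, 0, 0, 0, 0, 0, 0, 0, 0, 0])

```text
time_s: 7.8
eef_pos: [638.7, -155.8, 62.5]
ee_rot: [0.489, -0.488, -0.511, 0.511]
force: [-0.4, -0.7, -0.3]
grip_width: -0.005
```

drive_tool(gripper=[1, 1, 1, 1, 1, 1], offset=[[0, 0.002, 0], [0, 0.001, 0], [0, 0.001, 0], [0, 0.0005, 0], [0, 0, 0], [0, 0, 0]], turn=[0, 0, 0, 0, 0, 0])

```text
time_s: 8.3
eef_pos: [639.5, -155.9, 58.5]
ee_rot: [0.489, -0.489, -0.511, 0.511]
force: [-2.6, -1.6, 2.2]
grip_width: 0.004
```

drive_tool(gripper=[1, 1, 1], offset=[[0, 0.001, 0], [0, 0, 0], [0, 0, 0]], turn=[0, 0, 0])

```text
time_s: 8.55
eef_pos: [639.7, -155.9, 57.4]
ee_rot: [0.488, -0.489, -0.511, 0.511]
force: [-1.8, -1.2, 1.9]
grip_width: 0.002
```

Giving here: it followed by the full 1 mm with the force steady. I'll continue down.

drive_tool(gripper=[1, 1, 1, 1], offset=[[0, 0.001, 0], [0, 0.001, 0], [0, 0, 0], [0, 0, 0]], turn=[0, 0, 0, 0])

```text
time_s: 8.88
eef_pos: [639.8, -156.0, 55.3]
ee_rot: [-0.488, 0.489, 0.511, -0.511]
force: [-0.2, -3.2, 4.3]
grip_width: -0.002
```

drive_tool(gripper=[1, 1, 1, 1], offset=[[0, 0.001, 0], [0, 0.001, 0], [0, 0, 0], [0, 0, 0]], turn=[0, 0, 0, 0])

```text
time_s: 9.22
eef_pos: [639.9, -156.0, 53.4]
ee_rot: [-0.488, 0.489, 0.511, -0.511]
force: [-0.0, -3.7, 4.7]
grip_width: 0.001
```

drive_tool(gripper=[1, 1, 1], offset=[[0, 0.001, 0], [0, 0, 0], [0, 0, 0]], turn=[0, 0, 0])

```text
time_s: 9.47
eef_pos: [639.9, -156.1, 53.1]
ee_rot: [-0.488, 0.489, 0.511, -0.511]
force: [-2.2, -3.8, 9.7]
grip_width: -0.0
```

drive_tool(gripper=[1, 1, 1, 1], offset=[[0, 0.001, 0], [0, 0.0005, 0], [0, 0, 0], [0, 0, 0]], turn=[0, 0, 0, 0])

```text
time_s: 9.8
eef_pos: [640.0, -156.1, 52.9]
ee_rot: [-0.488, 0.489, 0.511, -0.511]
force: [-5.0, -2.6, 17.9]
grip_width: 0.0
```

drive_tool(gripper=[1, 1, 1, 1, 1, 1], offset=[[0, -0.006, 0], [0, -0.014, 0], [0, -0.02, 0], [0, -0.02, 0], [0, 0, 0], [0, 0, 0]], turn=[0, 0, 0, 0, 0, 0])

```text
time_s: 10.3
eef_pos: [639.7, -155.2, 110.8]
ee_rot: [-0.489, 0.488, 0.511, -0.511]
force: [0.5, -0.2, -1.0]
grip_width: -0.004
```

```bash
python3 - <<'E'
from h import *
T,s=pose();print(s["joints"].round(3),s["eef_pos"],s["force"].round(1))
th=.0447;R=np.array([[np.cos(th),-np.sin(th)],[np.sin(th),np.cos(th)]]);c=np.array([550.9,-91.3])
print(np.round(R.T@(T[:2,3]-c),1))
for n in ["scene","side","wrist"]:
    p,d=ctrl.capture(n);cv2.imwrite(f"pics/{n}2.png",p[:,:,::-1])
    P=ctrl.camera_params(n);C=np.linalg.inv(P["view"]) if n!="wrist" else T@np.array(P["tool_from_camera"])
    for q in ["tab_far_right","corner_near_left","corner_far_left"]:
        print(n,q,[(round(x["score"],2),(C@np.r_[x["centre"],1])[:3].round(1)) for x in ctrl.pinpoint(n,q)[:2]])
E
```

```text
[-4.160e-01  7.090e-01  1.200e+00  1.000e-03  1.233e+00 -2.032e+00] [ 639.65971504 -155.16218324  110.75772766] [ 0.5 -0.2 -1. ]
[ 85.8 -67.8]
scene tab_far_right [(0.67, array([ 617. , -211.9,   52. ]))]
scene corner_near_left [(0.79, array([457.8, -28.1,  59.2]))]
scene corner_far_left [(0.57, array([629.6, -21.1,  56.1]))]
side tab_far_right [(0.53, array([ 618.1, -214.5,   51.2]))]
side corner_near_left [(0.61, array([484.8,  30. ,  50.2])), (0.56, array([462.5, -26.2,  55.2]))]
side corner_far_left [(0.63, array([634.6, -20.2,  60.8]))]
wrist tab_far_right [(0.56, array([ 618.2, -210. ,   53.3]))]
wrist corner_near_left []
wrist corner_far_left [(0.67, array([635.1, -17.8,  58.7]))]
```

View pics/scene2.png

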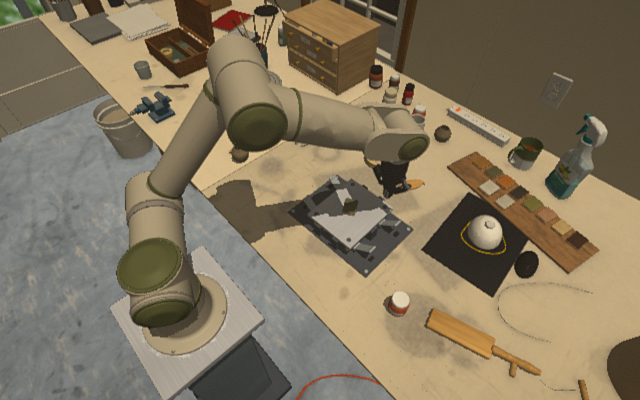

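View pics/wrist2.png

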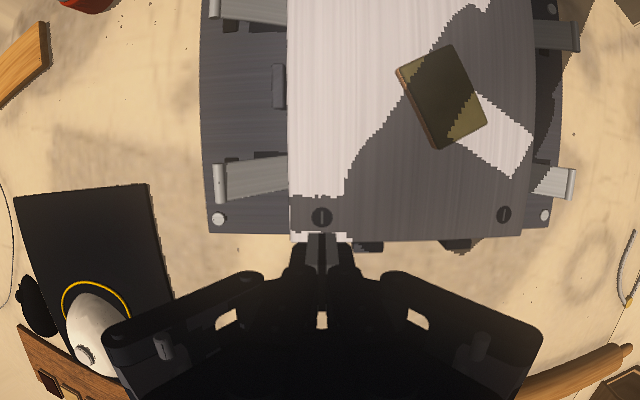

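drive_tool(gripper=[1, 1, 1, 1, 1, 1, 1, 1, 1, 1, 1, 1, 1, 1, 1, 1, 1, 1, 1, 1], offset=[[0, 0, 0], [0, 0, 0], [0, 0, 0], [0, 0, 0], [0, 0, 0], [0, 0, 0], [0, 0, 0], [0, 0, 0], [0, 0, 0], [0, 0, 0], [0, 0, 0], [0, 0, 0], [0, 0, 0], [0, 0, 0], [-0.006, 0, -0.015], [-0.008, 0, -0.02], [-0.006, 0, -0.015], [-0.004, 0, -0.01], [0, 0, 0], [0, 0, 0]], turn=[6, 7, 7, 7, 7, 7, 7, 7, 7, 7, 7, 7, 7, 0, 0, 0, 0, 0, 0, 0])

```text
time_s: 12.57
eef_pos: [618.2, -217.2, 110.7]
ee_rot: [0.707, -0.707, -0.016, 0.016]
force: [-0.2, 0.1, 0.4]
grip_width: -0.003
```

```bash
python3 - <<'E'
from h import *
T,s=pose();print(s["joints"].round(3),s["eef_pos"],T[:3,:3].round(3))
th=.0447;R=np.array([[np.cos(th),-np.sin(th)],[np.sin(th),np.cos(th)]]);c=np.array([550.9,-91.3])
print(np.round(R.T@(T[:2,3]-c),1))
p,d=ctrl.capture("wrist");cv2.imwrite("pics/w3.png",p[:,:,::-1])
E
```

```text
[-0.516  0.702  1.211  0.     1.228 -0.561] [ 618.1754433  -217.1853659   110.68307514] [[ 0.999  0.    -0.045]
 [ 0.045  0.     0.999]
 [ 0.    -1.     0.   ]]
[  61.6 -128.8]
```

View pics/w3.png

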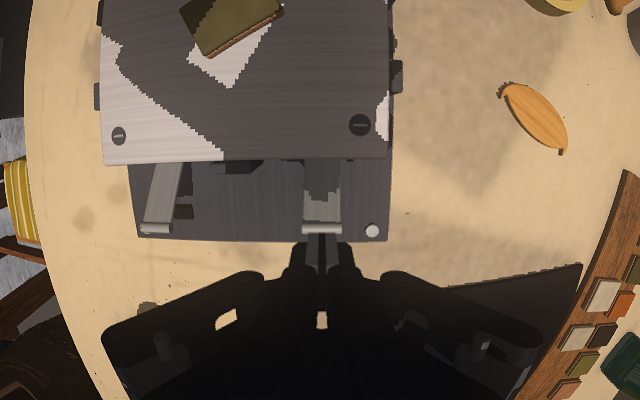

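drive_tool(gripper=[1, 1, 1, 1, 1, 1, 1], offset=[[0, 0.012, 0], [0, 0.015, 0], [0, 0.012, 0], [0, 0.004, 0], [0, 0.002, 0], [0, 0, 0], [0, 0, 0]], turn=[0, 0, 0, 0, 0, 0, 0])

```text
time_s: 13.2
eef_pos: [618.7, -216.8, 66.2]
ee_rot: [-0.707, 0.707, 0.016, -0.016]
force: [-0.2, 0.8, 1.5]
grip_width: -0.003
```

drive_tool(gripper=[1, 1, 1, 1, 1, 1], offset=[[0, 0.003, 0], [0, 0.003, 0], [0, 0.003, 0], [0, 0.003, 0], [0, 0, 0], [0, 0, 0]], turn=[0, 0, 0, 0, 0, 0])

```text
time_s: 13.7
eef_pos: [618.2, -216.5, 53.3]
ee_rot: [0.707, -0.707, -0.016, 0.016]
force: [-0.2, -0.9, -0.0]
grip_width: -0.001
```

drive_tool(gripper=[1, 1, 1, 1, 1, 1], offset=[[0, 0.003, 0], [0, 0.003, 0], [0, 0.003, 0], [0, 0.003, 0], [0, 0, 0], [0, 0, 0]], turn=[0, 0, 0, 0, 0, 0])

```text
time_s: 14.2
eef_pos: [618.1, -216.6, 41.2]
ee_rot: [0.707, -0.707, -0.016, 0.016]
force: [1.1, 1.0, 0.2]
grip_width: 0.002
```

drive_tool(gripper=[1, 1, 1, 1, 1, 1], offset=[[0, 0.003, 0], [0, 0.003, 0], [0, 0.003, 0], [0, 0.003, 0], [0, 0, 0], [0, 0, 0]], turn=[0, 0, 0, 0, 0, 0])

```text
time_s: 14.7
eef_pos: [618.1, -216.5, 29.2]
ee_rot: [0.707, -0.707, -0.016, 0.016]
force: [0.2, -0.2, 0.9]
grip_width: -0.0
```

```bash
python3 - <<'E'
from h import *
ims=[]
for n in ["side","wrist"]:
    p,d=ctrl.capture(n);p=p[:,:,::-1]
    if n=="side": p=cv2.resize(p[140:260,230:370],(700,600),interpolation=cv2.INTER_CUBIC)
    cv2.imwrite(f"pics/{n}4.png",p)
T,s=pose();C=T@np.array(ctrl.camera_params("wrist")["tool_from_camera"])
print([(round(x["score"],2),(C@np.r_[x["centre"],1])[:3].round(1)) for x in ctrl.pinpoint("wrist","tab_far_right")[:2]])
E
```

```text
[]
```

View pics/side4.png

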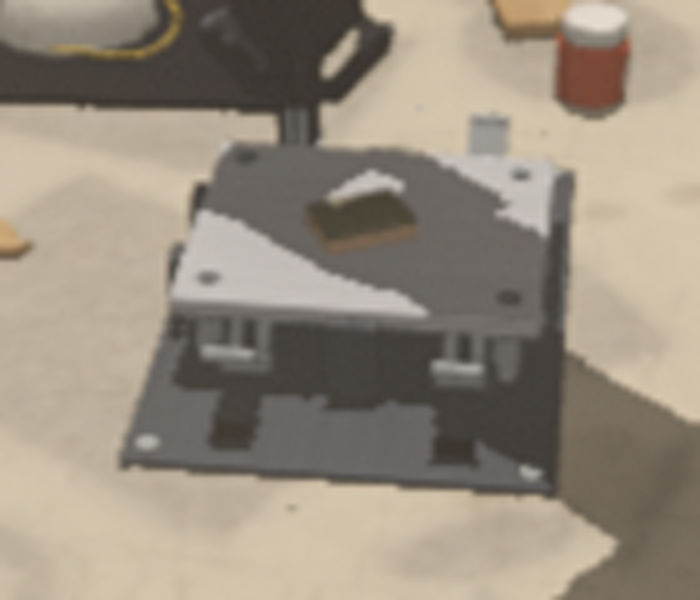

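View pics/wrist4.png

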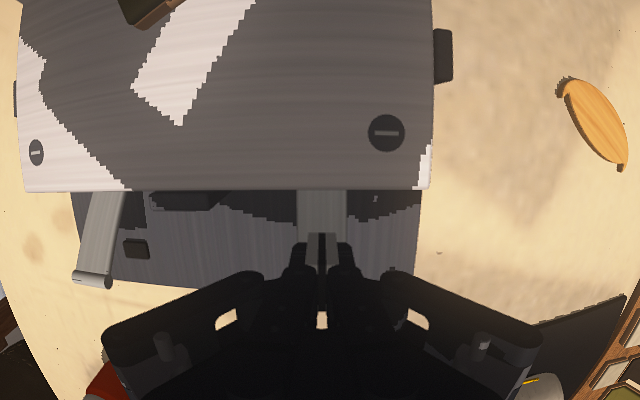

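drive_tool(gripper=[1, 1, 1, 1, 1, 1], offset=[[0, 0.003, 0], [0, 0.003, 0], [0, 0.002, 0], [0, 0.002, 0], [0, 0, 0], [0, 0, 0]], turn=[0, 0, 0, 0, 0, 0])

```text
time_s: 15.35
eef_pos: [618.1, -216.5, 19.3]
ee_rot: [0.707, -0.707, -0.016, 0.016]
force: [-0.6, 0.4, -0.6]
grip_width: 0.002
```

drive_tool(gripper=[1, 1, 1, 1, 1, 1], offset=[[0, 0.001, 0], [0, 0.001, 0], [0, 0.001, 0], [0, 0.001, 0], [0, 0, 0], [0, 0, 0]], turn=[0, 0, 0, 0, 0, 0])

```text
time_s: 15.85
eef_pos: [618.3, -216.7, 15.5]
ee_rot: [0.707, -0.707, -0.016, 0.016]
force: [-0.1, 0.4, 0.2]
grip_width: -0.001
```

drive_tool(gripper=[1, 1, 1, 1, 1], offset=[[0, 0.001, 0], [0, 0.001, 0], [0, 0.0005, 0], [0, 0, 0], [0, 0, 0]], turn=[0, 0, 0, 0, 0])

```text
time_s: 16.27
eef_pos: [618.4, -216.7, 14.0]
ee_rot: [-0.707, 0.707, 0.016, -0.016]
force: [-3.3, 0.7, 8.7]
grip_width: 0.0
```

drive_tool(gripper=[1, 1, 1, 1], offset=[[0, 0.001, 0], [0, 0, 0], [0, 0, 0], [0, 0, 0]], turn=[0, 0, 0, 0])

```text
time_s: 16.6
eef_pos: [618.5, -216.8, 14.0]
ee_rot: [-0.707, 0.707, 0.016, -0.016]
force: [-6.9, 2.4, 14.4]
grip_width: -0.002
```

drive_tool(gripper=[1, 1, 1, 1, 1, 1, 1, 1, 1, 1, 1, 1], offset=[[0, -0.005, 0], [0, -0.01, 0], [0, -0.02, 0], [0, -0.025, 0], [0, -0.03, 0], [0, -0.03, 0], [0, -0.03, 0], [0, -0.03, -0.02], [0, 0, -0.03], [0, 0, -0.03], [0, 0, 0], [0, 0, 0]], turn=[0, 0, 0, 0, 0, 0, 0, 0, 0, 0, 0, 0])

```text
time_s: 17.6
eef_pos: [621.6, -297.9, 191.9]
ee_rot: [0.707, -0.707, -0.015, 0.015]
force: [-0.5, 0.6, 0.3]
grip_width: -0.003
```

```bash
python3 - <<'E'
from h import *
T,s=pose();print(s["force"].round(1),s["time_s"])
th=.0447;R=np.array([[np.cos(th),-np.sin(th)],[np.sin(th),np.cos(th)]]);c=np.array([550.9,-91.3])
for n in ["scene","side","wrist"]:
    p,d=ctrl.capture(n);p=p[:,:,::-1]
    P=ctrl.camera_params(n);C=np.linalg.inv(P["view"]) if n!="wrist" else T@np.array(P["tool_from_camera"])
    for q in ["tab_far_right","tab_near_right","tab_near_left","tab_far_left","corner_far_right","plate","test_tile"]:
        print(n,q,[(round(x["score"],2),(C@np.r_[x["centre"],1])[:3].round(1)) for x in ctrl.pinpoint(n,q)[:2]])
    if n=="scene": p=cv2.resize(p[160:290,270:430],(738,600),interpolation=cv2.INTER_CUBIC)
    cv2.imwrite(f"pics/{n}5.png",p)
E
```

```text
[-0.5  0.6  0.3] 17.6
scene tab_far_right [(0.52, array([ 620.3, -227.2,   15. ]))]
scene tab_near_right [(0.49, array([ 492.3, -219.4,   44.1]))]
scene tab_near_left [(0.57, array([479.3,  29.8,  48.9]))]
scene tab_far_left [(0.63, array([632.7, -21.8,  56.8])), (0.46, array([ 639.4, -156.5,   57.3]))]
scene corner_far_right [(0.79, array([ 639.1, -153.9,   56.1]))]
scene plate [(0.72, array([549.5, -85.2,  40.2]))]
scene test_tile [(0.5, array([552.9, -83.3,  60.4]))]
side tab_far_right []
side tab_near_right [(0.61, array([ 498.5, -215.2,   51. ]))]
side tab_near_left [(0.64, array([458.6, 390.3,   1.5])), (0.57, array([484.8,  28.6,  47.4]))]
side tab_far_left [(0.55, array([605.4,  36.8,  46.6]))]
side corner_far_right [(0.64, array([ 639.4, -154.3,   57.1]))]
side plate [(0.97, array([551.2, -92. ,  46.5]))]
side test_tile [(0.68, array([556. , -83.6,  63.4])), (0.32, array([551.8, -92.4,  45.6]))]
wrist tab_far_right [(0.57, array([ 617.7, -228.5,   16.5]))]
wrist tab_near_right [(0.66, array([ 497.8, -220.3,   45.8]))]
wrist tab_near_left []
wrist tab_far_left []
wrist corner_far_right [(0.69, array([ 642.8, -161.2,   59.5]))]
wrist plate [(0.73, array([ 616. , -226.7,   11.1]))]
wrist test_tile [(0.19, array([ 4.375e+02, -3.892e+02,  4.000e-01]))]
```

View pics/scene5.png

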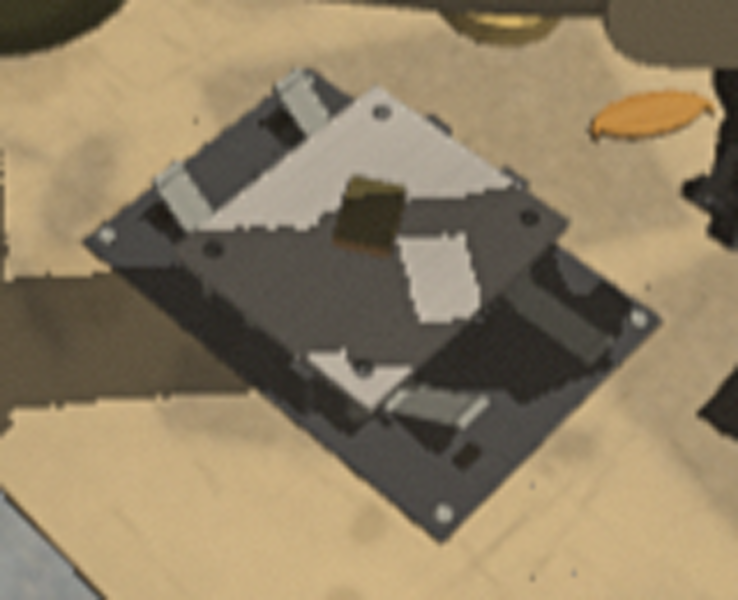

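View pics/wrist5.png

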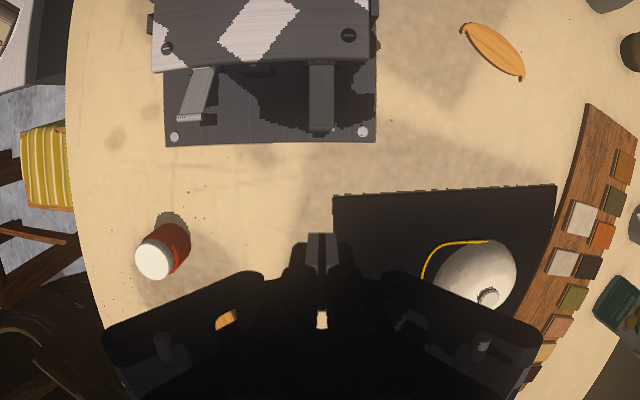

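```bash
python3 -c "
from rig import ctrl
print(ctrl.finish_job())"
```

```text
the job is handed in; nothing more can be done
None
```

The far right corner is the one that gives. I pushed it down to its stop, pressed its shim tab flat, and handed the job in at about 18 s of the 48 s allowed.

- **Corners:** Near left was firm: it stayed at about 58.6 mm, and I pressed it harder than needed, to about 54 N. Near right was also firm, at about 15 N. Far right sank from about 59 mm to 52.9 mm, at 2 to 5 N on the way down, then was firm at about 18 N. I did not press far left, because only one corner gives.
- **Tab:** The far right tab went down until it stopped at 14.0 mm. It stayed at that height when the force rose from about 9 to 14 N, so it is level. Force readings on the way down were only about 0 to 1 N, below the stated 2 to 5 N, but the pictures showed the tab swinging.
- **Last checks:** The far right tab shows flat, at about 15 to 16 mm in the scene and wrist cameras; the side camera did not find it. The other three tabs stand at about 44 to 51 mm. The plate and tile are where they were to within the cameras' few millimetres of error. I did not measure the pots again, but the arm went nowhere near them. The arm ended about 190 mm up and clear, with the force reading near zero.
- **Odd readings:** At the end, the scene camera network put the far left tab on a plate corner, and the wrist network named the flat tab as the plate. The pictures and the other cameras contradict both. I could not read the hidden drag pin directly.

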